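# Free a locked filter cap of unknown thread and hold it up

## Robot

A 6-joint arm with a two-finger parallel gripper is mounted at the origin on the work surface. World frame = base frame: x ahead of the robot, y to its left, z up, the work surface at z = 0. Lengths are in m, angles in rad, forces in N, time in s.
With the tool pointing down it reaches from about 0.15 to 0.775 m from the base axis. Payload 6.1 kg.
Tool frame: the origin (TCP) lies between the finger pads, 19 mm behind the fingertips; this is the grasp point; z points along the fingers, y is the line along which they close (so a half turn about z gives the same grasp; the last joint's range is limited). The gripper opens to 85 mm and grips with 20 to 120 N. Pads are 22 mm wide; open, the fingers measure 114 mm over their backs; the gripper's body (76 mm by 85 mm) begins 54 mm behind the grasp point. The pads swing forward as they close: fully open they stand 13 mm farther back than shut.
Start: joints at [-1.269, 0.126, -0.04, 1.405, 0, 1.571], TCP at [0.156, -0.501, 0.25] pointing down, gripper open.
Joint ranges: [-2.72, 2.72], [-0.95, 1.95], [-1.27, 1.35], [-1.78, 2.02], [-1.46, 1.47], [-3.14, 3.14]. Speed limits (rad/s): [2.39, 2.39, 3.01, 3.14, 3.14, 3.14].

## Interface

Orientations are given as a rotation vector (axis times angle).
In Python, from workcell import arm gives the robot as it stands. The module is installed in compiled form; this text tells all that it offers.
- The arm moves only by the tool move_arm, never from a script. Its argument "deltas" is a list of rows, each a list of 6 numbers: the shift along the tool's x, y, z in mm, then the turn, a rotation vector about the tool's x, y, z in degrees. A call has 1 to 8 rows; each row shifts and turns the commanded pose from where the row before left it, along the tool's axes as they then stand; what a row does not reach is not made up. A row lasts 1/8 s, in which the tool goes at most 62.5 mm and 10.7 degrees, less where a joint would pass 70% of its speed; a pose out of reach is approached as far as the arm can. A call is refused whole if a number of a shift passes 62.5 or a number of a turn 10.7, either way. A call with a gripper value outside its range is refused whole. "grip" is the finger opening in mm, from 0 to 85.4, set as the call begins (left out, the last holds). The fingers move at their own pace and stop on an object; the grip force is fixed at half the most. Time passes only in rows, so rows that do not move let the fingers close. It gives the time, the measured TCP pose, the force, the opening and the grip force at its end, in the units of the state.
- arm.get_state(): the state, without advancing time (a new reading comes with each control period).
- arm.snapshot(name): name is "side" or "top" or "wrist"; returns the picture (420x560x3 uint8, red, green, blue); there is no depth.
- arm.camera_params(name): a dict with "fx", "fy", "cx", "cy" (pixels), "extrinsics" (4x4, takes a point from camera to world coordinates); the wrist camera has in their place "mount" (4x4, takes a point from camera to tool coordinates, whose origin is the TCP and whose axes are the flange's). Camera axes: x right, y up, looking along -z (the intrinsics and any distortion apply to the point x, -y, -z); pixel columns grow to the right and rows downward; lengths in m; the calibration is good to about 2 mm. A picture is of the moment at which its call begins: read the wrist's pose just before it. camera_params takes no time and is no camera call.
- arm.hand_in(): hands the job in; it is judged then, once.
The state is a dict: "t": time; "joints": joint angles; "joint_vel": joint speeds; "tau": joint torques, N m; "position": TCP position; "ee_rot": TCP orientation; "force": force on the tool from outside, world axes, zero at the start; "wrist_torque": the same for the moment, N m; "finger_gap": opening from 0.0 (shut) to 1.0 (fully open); "grasp_force": force on a finger pad.
Only numpy, scipy, OpenCV 4.12 (cv2) and the standard library are available. Lean on these libraries where they do the work, as an engineer would, in place of code of your own. Each camera call takes 0.05 s, during which the arm holds its last target. There are 200 camera calls.

## Task

The pump's filter has to be looked at. Press the red-padded lever on the grey filter housing down until its detent holds it by itself, so that the lock pin leaves the orange cap; then find out which way the cap unscrews (it may be an ordinary or a reverse thread, so try both ways), unscrew it and lift it straight up out of the housing. Finish holding the cap still and upright in the gripper, with its filter stem well clear above the housing, the lever still latched and the other things on the bench left where they are.

Things in the scene. Friction and masses are not known exactly. Their poses are not given: they have to be found in the camera images.
- housing: Grey filter housing fixed to the bench: a block 60 mm high, from x = -50 to +120 mm and y = -50 to +50 mm of its own frame. Origin: on the bench under the axis of the cap's bore; z up; its own +x points from the cap to the lever. A brass hose stub, 14 mm thick, sticks out 30 mm from the -x face.
- bore (a point): Centre of the bore's mouth (44 mm wide) in the housing's top face, 60 mm above the bench: the cap's axis. The axes are the housing's. A brass lock pin 8 mm wide lies 2 to 10 mm above the top face and runs inward along x from the lever's cheeks to 32 mm from the cap's axis; pressing the lever draws it back 12 mm.
- axle (a point): Middle of the lever's axle, which lies along the housing's y, 77 mm from the cap's axis and 72 mm above the bench. Two steel cheeks carry it, 20 mm high above the housing's top face, at 64 to 90 mm from the cap's axis, 50 mm over both. The lever's steel arm, 22 mm wide and 7 mm thick, leads away from the cap.
- lever (a joint): Angle of the lever, rad. 0: up, the arm rising 0.35 rad above level away from the cap. It grows as the arm is pressed down. It is sprung: up to about 0.36 rad it springs back up, beyond that it snaps over centre and is held by its detent against a stop at 0.46 rad. The pad takes up to about 10 N.
- lever_pad (a point): Middle of the top of the red pad (26 mm along the arm, 32 mm across) at the lever's outer end, 64 mm from the axle. It is about 101 mm above the bench with the lever up and about 74 mm when latched, 134 to 142 mm from the cap's axis. Press it from above with closed fingers.
- cap: Cap: orange round ribbed head (see head) on a black flange 60 mm across and 8 mm thick that rests on the housing's top face. Origin: centre of the flange's underside, 60 mm above the bench at the start; z up along the cap's axis; x as the housing's x at the start. A white filter stem, 26 mm diameter, reaches 44 mm down into the housing. Mass 0.1 to 0.25 kg.
- head (a point): Middle of the orange head, 50 mm diameter, from 8 to 53 mm above the flange's underside; this point is 33 mm above it. Grip here from above, TCP at this height, so that the fingertips stay over the flange. A grip of 30 to 60 N turns the cap when it is free to turn and slips round harmlessly when the cap is stopped.
- bore_thread (a point): On the cap's axis, 22 mm under the housing's top: the hidden coarse part-turn thread. Its hand differs from start to start. Turned about z the right way, the cap comes free after 1.05 rad (60 deg) and lifts straight out at 1.1 to 1.9 rad; the wrong way it stops hard after 0.15 rad. Turning does not raise it by itself; until free it has 2 to 6 mm of play and cannot be pulled out.
- flange (a point): Outer point between two teeth on the cap's flange, 37 mm from the axis along the cap's own x, 4 mm above the flange's underside. At the start the lock pin's end lies between the teeth, so that the cap cannot turn until the lever is latched. Afterwards nothing holds the teeth.
- cap_top (a point): Centre of the cap's flat top, 113 mm above the bench at the start. A small white mark, 19 mm off centre, shows the cap's own x direction.
- stem_tip (a point): Centre of the lower end of the filter stem, 44 mm below the flange's underside (16 mm above the bench at the start).
- hexkeys: Bystander: steel hex key set standing in a black holder 32 x 100 x 35 mm, the longest key 128 mm above the bench. Origin: centre of its underside. Leave it alone.
- board: Bystander: green circuit board 100 x 70 mm, up to 16 mm high, lying on a red silicone mat (200 x 200 x 3 mm). Origin: centre of its underside. Leave it alone. A fixed magnifier on a post, 210 mm high, stands farther off at the back of the bench, its lens reaching out to the left.
Things that resemble listed ones, but are neither listed nor needed, are in the scene too. What is shaped like the housing but blue or pink is not meant.

How it is judged:
By the outcome, as a careful person would: the job done as asked, in the order asked, and still so for the second after the job is handed in, while the arm keeps its last pose, push and grip.
It also fails if it takes over 58 s, if anything falls off the work surface, if the arm or the gripper's body presses on something with over 40 N, if the wrist force passes 120 N, or if a joint passes its speed limit or range.

## Working session

There is one attempt and no reset: what is moved stays moved. The work goes in short steps, Python scripts to look and compute and a tool call to move; the robot and the scene stay as the last step left them, time stands still between calls to the robot, and variables do not carry over. Pictures are saved under pics/ and viewed, at most 10 in all, crops included, and the job is handed in when it is done.

Besides the shell and the picture viewer there is one more tool, called after "Emit:" as name(argument=value, ...) on one line, values as JSON. move_arm: Moves the arm, as the interface text tells. Its arguments: {"type":"object","properties":{"deltas":{"type":"array"},"grip":{"type":"number"}},"required":["deltas"]}

```bash
mkdir -p pics
python3 - <<'E'
from workcell import arm
import cv2,numpy as np
np.set_printoptions(precision=4,suppress=True)
for n in("side","top"):
    cv2.imwrite(f"pics/{n}0.png",arm.snapshot(n)[:,:,::-1])
    print(n,arm.camera_params(n))
print(arm.camera_params("wrist"));s=arm.get_state();print(s)
E
```

```text
side {'fx': 479.02351655487604, 'fy': 479.02351655487604, 'cx': 278.3174584499575, 'cy': 209.61872503753472, 'extrinsics': array([[-0.6796,  0.459 , -0.5723, -0.2956],
       [-0.7336, -0.4287,  0.5273,  0.7305],
       [-0.0033,  0.7782,  0.628 ,  0.9972],
       [ 0.    ,  0.    ,  0.    ,  1.    ]])}
top {'fx': 433.29038587212665, 'fy': 433.29038587212665, 'cx': 284.97986602489726, 'cy': 209.29164415826696, 'extrinsics': array([[ 0.0043,  0.9908, -0.1352,  0.3773],
       [-0.9995,  0.0084,  0.0299, -0.0026],
       [ 0.0307,  0.135 ,  0.9904,  1.1347],
       [ 0.    ,  0.    ,  0.    ,  1.    ]])}
{'fx': 332.01596049319295, 'fy': 332.01596049319295, 'cx': 283.59298387727125, 'cy': 208.04837723297052, 'mount': array([[ 0.0009,  0.9522,  0.3055,  0.0783],
       [ 1.    , -0.0007, -0.0008,  0.0012],
       [-0.0006,  0.3055, -0.9522, -0.1237],
       [ 0.    ,  0.    ,  0.    ,  1.    ]])}
{'t': 0.1, 'joints': array([-1.269 ,  0.1263, -0.0405,  1.4054, -0.    ,  1.5708]), 'joint_vel': array([-0.0007, -0.0001,  0.0014,  0.0001, -0.0002,  0.    ]), 'tau': array([ -0.0013, -43.6902,  35.3607,   0.0136,  -0.0001,  -0.    ]), 'position': array([ 0.1559, -0.5009,  0.2493]), 'ee_rot': array([-3.1045, -0.472 ,  0.0004]), 'force': array([ 0.3478, -0.6604, -0.9761]), 'wrist_torque': array([-0.0063,  0.0024, -0.0294]), 'grasp_force': 0.0, 'finger_gap': 1.000400167169179}
```

View pics/side0.png

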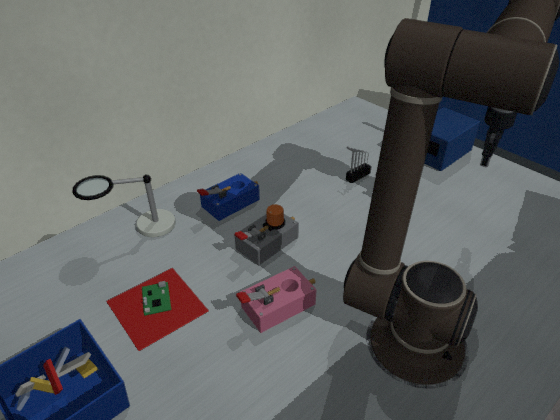

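View pics/top0.png

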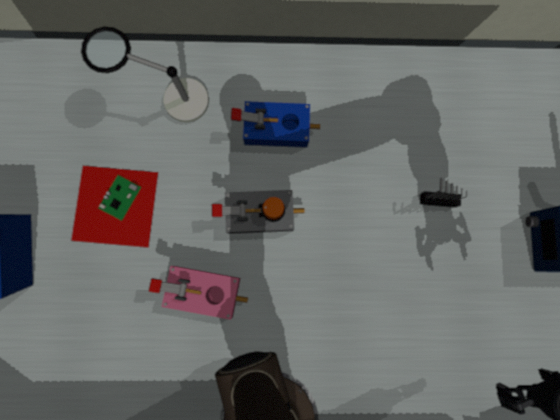

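The side view shows the grey housing with its orange cap at about (275,215) and the pad at (242,236). In the top view the cap is at (272,208) and the pad at (217,211). Next I'll triangulate the coarse positions from the colour blobs.

```bash
cat > h.py <<'E'
from workcell import arm
import cv2,numpy as np
from scipy.spatial.transform import Rotation as R
np.set_printoptions(precision=4,suppress=True)
def cam(n,s=None):
    p=arm.camera_params(n)
    if n!="wrist": return p,p["extrinsics"]
    s=s or arm.get_state(); T=np.eye(4);T[:3,:3]=R.from_rotvec(s["ee_rot"]).as_matrix();T[:3,3]=s["position"]
    return p,T@p["mount"]
def ray(c,uv):
    p,E=c; d=np.array([(uv[0]-p["cx"])/p["fx"],-(uv[1]-p["cy"])/p["fy"],-1.])
    d=E[:3,:3]@d; return E[:3,3],d/np.linalg.norm(d)
def tri(rays):
    A=sum(np.eye(3)-np.outer(d,d) for o,d in rays);b=sum((np.eye(3)-np.outer(d,d))@o for o,d in rays)
    x=np.linalg.solve(A,b); return x,[np.linalg.norm(np.cross(x-o,d))*1e3 for o,d in rays]
def atz(r,z): o,d=r; return o+d*(z-o[2])/d[2]
def proj(c,X):
    p,E=c; q=np.linalg.inv(E)@np.append(X,1); return p["cx"]+p["fx"]*q[0]/-q[2],p["cy"]-p["fy"]*q[1]/-q[2]
def blob(im,kind,near,rad=40):
    h=cv2.cvtColor(im,cv2.COLOR_RGB2HSV).astype(int);H,S,V=h[...,0],h[...,1],h[...,2]
    m=(S>150)&(V>60)&(((H>=5)&(H<16)) if kind=="orange" else ((H<4)|(H>175)))
    n,l,st,ce=cv2.connectedComponentsWithStats(m.astype(np.uint8))
    k=[(np.hypot(*(ce[i]-near)),i) for i in range(1,n) if st[i,4]>15]
    d,i=min(k); return ce[i],st[i],l==i
E
python3 - <<'E'
from h import *
i={n:cv2.imread(f"pics/{n}0.png")[:,:,::-1].copy() for n in("side","top")}
for k,a,b in(("orange",(275,215),(272,208)),("red",(242,236),(217,211))):
    x,y=blob(i["side"],k,a),blob(i["top"],k,b)
    print(k,x[:2],y[:2],tri([ray(cam("side"),x[0]),ray(cam("top"),y[0])]))
E
```

```text
orange (array([274.68  , 215.0067]), array([267, 205,  17,  21, 300], dtype=int32)) (array([273.1719, 207.0487]), array([263, 197,  21,  21, 349], dtype=int32)) (array([ 0.524 , -0.0068,  0.0872]), [np.float64(2.218679530339658), np.float64(2.2186795303396263)])
red (array([240.4559, 235.0735]), array([235, 231,  12,   9,  68], dtype=int32)) (array([216.5385, 209.547 ]), array([212, 204,  10,  12, 117], dtype=int32)) (array([0.516 , 0.1299, 0.0959]), [np.float64(1.5366030033381664), np.float64(1.5366030033381608)])
```

Emit:
move_arm(deltas=[[0,0,-5,0,0,-9],[0,0,-5,0,0,-9],[0,0,-5,0,0,-9],[0,0,-5,0,0,-9]])

```text
t: 0.6
position: [0.156, -0.5011, 0.2697]
ee_rot: [-2.803, -1.416, -0.0]
force: [0.4, -0.0, 0.3]
finger_gap: 1.002
grasp_force: 0.0
```

Run:
```python
from h import *
s=arm.get_state();M=R.from_rotvec(s["ee_rot"]).as_matrix();print(s["joints"],s["position"],M)
print(M.T@(np.array([.45,.06,.30])-s["position"])*1e3)
```

```text
[-1.269   0.1274  0.0052  1.4496 -0.      0.9373] [ 0.156  -0.5011  0.2697] [[ 0.5936  0.8048 -0.0003]
 [ 0.8048 -0.5936  0.0009]
 [ 0.0006 -0.0008 -1.    ]]
[626.0733 -96.4467 -29.893 ]
```

Emit:
move_arm(deltas=[[52,-8,-3,0,0,0],[52,-8,-3,0,0,0],[52,-8,-3,0,0,0],[52,-8,-3,0,0,0],[52,-8,-3,0,0,0],[52,-8,-3,0,0,0],[52,-8,-3,0,0,-9],[52,-8,-3,0,0,-9]])

```text
t: 1.6
position: [0.3463, -0.1246, 0.2938]
ee_rot: [-2.548, -1.837, 0.0]
force: [0.8, -0.5, -0.5]
finger_gap: 0.995
grasp_force: 0.0
```

Emit:
move_arm(deltas=[[52,0,-2,0,0,-9],[52,0,-2,0,0,-9],[52,0,0,0,0,0],[40,0,0,0,0,0],[0,0,0,0,0,0],[0,0,0,0,0,0]], grip=0)

```text
t: 2.35
position: [0.3722, 0.0661, 0.2978]
ee_rot: [-2.234, -2.208, 0.001]
force: [-0.1, 0.8, 0.6]
finger_gap: -0.002
grasp_force: 0.0
```

Run:
```python
from h import *
import pickle
s=arm.get_state();im=arm.snapshot("wrist")
pickle.dump((s,im),open("w1.pkl","wb"));cv2.imwrite("pics/w1.png",im[:,:,::-1])
print(s["joints"],s["position"],R.from_rotvec(s["ee_rot"]).as_matrix())
c=cam("wrist",s)
for k,X in(("orange",[.524,-.007,.09]),("red",[.516,.13,.1])): print(k,proj(c,X))
```

```text
[ 0.1761 -0.1454 -0.2032  1.5136 -0.0004  1.7586] [0.3722 0.0661 0.2978] [[ 0.0117  0.9999 -0.0006]
 [ 0.9999 -0.0117 -0.0005]
 [-0.0005 -0.0006 -1.    ]]
orange (np.float64(423.5078533095502), np.float64(244.7953272991561))
red (np.float64(436.61074900236076), np.float64(114.41063955179978))
```

View pics/w1.png

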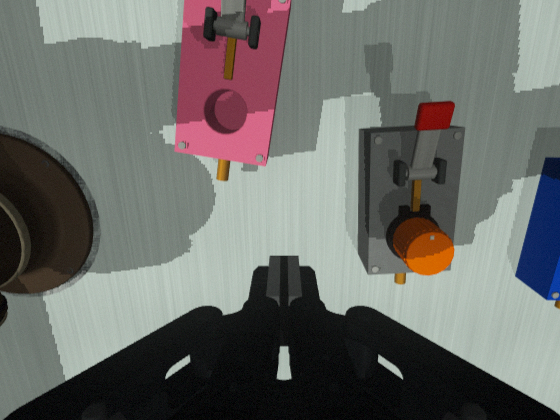

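The wrist view shows the cap's orange top at about (430,253), with its white mark at (432,238). The red pad is at (435,116), and the housing runs along +y. I'll move over it for a second view.

Emit:
move_arm(deltas=[[5,35,0,0,0,0],[5,35,0,0,0,0],[5,35,0,0,0,0],[5,35,0,0,0,0],[0,0,0,0,0,0],[0,0,0,0,0,0]])

```text
t: 3.15
position: [0.5122, 0.0834, 0.2978]
ee_rot: [-2.237, -2.205, 0.002]
force: [-0.2, 0.6, 1.1]
finger_gap: 0.002
grasp_force: 0.0
```

Run:
```python
from h import *
import pickle
s=arm.get_state();im=arm.snapshot("wrist")
pickle.dump((s,im),open("w2.pkl","wb"))
print(s["joints"],s["position"])
cv2.imwrite("pics/w2.png",cv2.resize(im[80:330,150:450],None,fx=2,fy=2)[:,:,::-1])
```

```text
[ 0.1614  0.1208  0.0592  1.5103 -0.0001  1.7464] [0.5122 0.0834 0.2978]
```

View pics/w2.png

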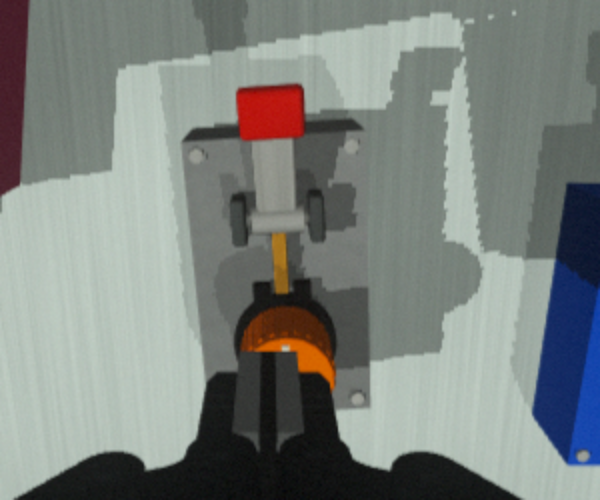

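The second view has the pad top centred at about (285,135) in full-image pixels and the cap mark at (293,254). Screws on the housing top are at (248,158), (325,153) and (328,279).

Run:
```python
from h import *
import pickle
(s1,i1),(s2,i2)=[pickle.load(open(f"w{k}.pkl","rb")) for k in(1,2)]
c1,c2=cam("wrist",s1),cam("wrist",s2)
for n,a,b in(("mark",(432,238.5),(293,254.5)),("screwL",(378.5,141),(248.5,158)),("screwR",(459,134.5),(325.5,153))):
    print(n,tri([ray(c1,a),ray(c2,b)]))
b1,b2=blob(i1,"red",(435,116)),blob(i2,"red",(285,135))
print("pad",b1[:2],b2[:2],tri([ray(c1,b1[0]),ray(c2,b2[0])]))
print("padtopw2 @.101",atz(ray(c2,(285,135.5)),.101),"screw3",atz(ray(c2,(328.5,279)),.061),atz(ray(c1,(375,269)),.061))
b=blob(i1,"orange",(430,250));h=cv2.cvtColor(i1,cv2.COLOR_RGB2HSV)
m=b[2]&(h[...,2]>180);print(b[1],h[255,430],h[235,410]);n,l,st,ce=cv2.connectedComponentsWithStats(m.astype(np.uint8));k=1+st[1:,4].argmax()
print("top",st[k],ce[k],"blob", atz(ray(c1,ce[k]),.113))
```

```text
mark (array([0.5213, 0.0106, 0.1127]), [np.float64(0.46144927004637964), np.float64(0.46144927004635117)])
screwL (array([0.4746, 0.1019, 0.0609]), [np.float64(0.30868556324923524), np.float64(0.30868556324918606)])
screwR (array([0.5576, 0.1076, 0.0654]), [np.float64(0.3759724957725121), np.float64(0.3759724957725178)])
pad (array([434.6168, 115.3843]), array([416, 102,  39,  29, 916], dtype=int32)) (array([285.0058, 135.7895]), array([268, 122,  35,  28, 855], dtype=int32)) (array([0.5145, 0.1291, 0.0994]), [np.float64(0.014169674340880031), np.float64(0.014169674340928815)])
padtopw2 @.101 [0.5145 0.1296 0.101 ] screw3 [ 0.5658 -0.0475  0.061 ] [ 0.4822 -0.0515  0.061 ]
[ 393  218   61   57 2553] [ 14 255 186] [ 12 241  72]
top [406 246  48  29 787] [431.5565 262.0508] blob [ 0.5241 -0.016   0.113 ]
```

Emit:
move_arm(deltas=[[12,0,20,0,0,0],[12,0,40,0,0,0],[12,1,45,0,0,0],[11,1,40,0,0,0],[0,0,20,0,0,0],[0,0,0,0,0,0],[0,0,0,0,0,0]], grip=0)

```text
t: 4.08
position: [0.5155, 0.1313, 0.1345]
ee_rot: [2.235, 2.206, 0.003]
force: [0.2, -1.1, 0.2]
finger_gap: -0.004
grasp_force: 0.0
```

Emit:
move_arm(deltas=[[0,0,6,0,0,0],[0,0,5,0,0,0],[0,0,4,0,0,0],[0,0,4,0,0,0],[0,0,3,0,0,0],[0,0,3,0,0,0],[0,0,0,0,0,0]])

```text
t: 4.95
position: [0.5163, 0.133, 0.1095]
ee_rot: [-2.234, -2.208, -0.007]
force: [-0.5, 4.2, 8.9]
finger_gap: -0.003
grasp_force: 4.2
```

Emit:
move_arm(deltas=[[-1,0,3,0,0,0],[0,0,3,0,0,0],[0,0,2,0,0,0],[0,0,2,0,0,0],[0,0,2,0,0,0],[0,0,0,0,0,0]])

```text
t: 5.7
position: [0.5146, 0.1301, 0.0952]
ee_rot: [-2.235, -2.207, 0.003]
force: [0.2, 0.4, 0.8]
finger_gap: 0.002
grasp_force: 0.0
```

Emit:
move_arm(deltas=[[0,0,1,0,0,0],[0,0,1,0,0,0],[0,0,1,0,0,0],[0,0,0,0,0,0]])

```text
t: 6.2
position: [0.5152, 0.1305, 0.0929]
ee_rot: [-2.235, -2.208, 0.0]
force: [-0.5, -0.1, -0.6]
finger_gap: -0.001
grasp_force: 0.0
```

Emit:
move_arm(deltas=[[0,0,-30,0,0,0],[0,0,-45,0,0,0],[0,0,-45,0,0,0],[-10,0,-40,0,0,0],[-10,0,-20,0,0,0],[0,0,0,0,0,0],[0,0,0,0,0,0]], grip=66)

```text
t: 7.08
position: [0.5147, 0.1106, 0.2719]
ee_rot: [-2.235, -2.207, 0.002]
force: [-0.2, 0.1, 0.5]
finger_gap: 0.773
grasp_force: 0.0
```

Run:
```python
from h import *
s=arm.get_state();im=arm.snapshot("wrist");sd=arm.snapshot("side")
c=cam("wrist",s);print(s["joints"],s["position"],s["force"],s["finger_gap"])
print("pad pred latched",proj(c,[.5148,.131,.074]),"up",proj(c,[.5148,.129,.1]))
a=blob(im,"red",proj(c,[.5148,.131,.08]));b=blob(sd,"red",(241,238))
print(a[:2],b[:2],tri([ray(c,a[0]),ray(cam("side"),b[0])]))
cv2.imwrite("pics/w3.png",im[:,:,::-1])
```

```text
[0.2117 0.1311 0.0142 1.4552 0.0002 1.7949] [0.5147 0.1106 0.2719] [-0.2016  0.1379  0.4632] 0.7731069505269139
pad pred latched (np.float64(283.160691617149), np.float64(162.49367962689007)) up (np.float64(283.12005765663173), np.float64(169.76202829900905))
(array([282.7243, 158.8125]), array([267, 146,  33,  27, 816], dtype=int32)) (array([239.8537, 243.6707]), array([234, 239,  13,  10,  82], dtype=int32)) (array([0.5144, 0.1334, 0.0659]), [np.float64(0.11160545409037599), np.float64(0.11160545409042308)])
```

View pics/w3.png

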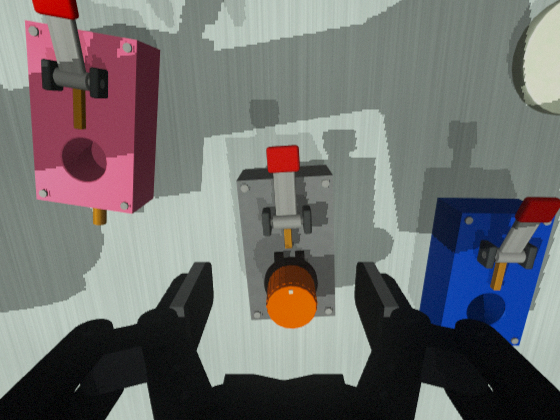

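The pad has dropped to a blob height of 66 mm and the pin has drawn back from the cap, so the lever is latched. Now I'll go over the cap.

Emit:
move_arm(deltas=[[-30,2,0,0,0,0],[-30,3,0,0,0,0],[-30,2,0,0,0,0],[-29,2,0,0,0,0],[0,0,20,0,0,-8],[0,0,30,0,0,-8],[0,0,30,0,0,-8],[0,0,20,0,0,0]])

```text
t: 8.18
position: [0.5213, -0.0083, 0.1703]
ee_rot: [-1.724, -2.623, 0.003]
force: [-0.1, -0.0, -0.1]
finger_gap: 0.777
grasp_force: 0.0
```

Emit:
move_arm(deltas=[[0,0,10,0,0,0],[0,0,0,0,0,0]])

```text
t: 8.43
position: [0.5219, -0.0084, 0.1621]
ee_rot: [-1.726, -2.623, 0.002]
force: [0.9, -0.5, -0.0]
finger_gap: 0.776
grasp_force: 0.0
```

Run:
```python
from h import *
s=arm.get_state();M=R.from_rotvec(s["ee_rot"]).as_matrix();print(s["joints"],s["position"],s["finger_gap"])
print(M.T@(np.array([.522,-.008,.093])-s["position"])*1e3,M)
```

```text
[-0.0161  0.136  -0.2206  1.2161  0.      1.148 ] [ 0.5219 -0.0084  0.1621] 0.7764406351918853
[ 0.279   0.3253 69.1141] [[-0.3956  0.9184 -0.0019]
 [ 0.9184  0.3956  0.    ]
 [ 0.0008 -0.0017 -1.    ]]
```

Emit:
move_arm(deltas=[[0,0,20,0,0,0],[0,0,20,0,0,0],[0,0,15,0,0,0],[0,0,10,0,0,0],[0,0,4,0,0,0],[0,0,0,0,0,0]])

```text
t: 9.18
position: [0.5226, -0.0086, 0.0942]
ee_rot: [1.727, 2.624, 0.0]
force: [0.4, 0.8, 0.0]
finger_gap: 0.78
grasp_force: 0.0
```

Emit:
move_arm(deltas=[[0,0,0,0,0,0],[0,0,0,0,0,0],[0,0,0,0,0,0],[0,0,0,0,0,0]], grip=40)

```text
t: 9.68
position: [0.5231, -0.0086, 0.0949]
ee_rot: [1.727, 2.623, 0.001]
force: [-0.1, -0.8, 5.7]
finger_gap: 0.569
grasp_force: 62.3
```

Emit:
move_arm(deltas=[[0,0,0,0,0,-5],[0,0,0,0,0,-8],[0,0,0,0,0,-8]])

```text
t: 10.05
position: [0.5239, -0.009, 0.0949]
ee_rot: [1.218, 2.892, 0.002]
force: [4.8, 1.0, 4.0]
finger_gap: 0.569
grasp_force: 63.9
```

Run:
```python
from h import *
s=arm.get_state();im=arm.snapshot("wrist");cv2.imwrite("pics/w4.png",im[:,:,::-1])
print(s["joints"],s["position"],s["force"],s["wrist_torque"],s["tau"][5],s["finger_gap"])
c=cam("wrist",s);print(proj(c,[.522,-.008,.113]))
```

```text
[-0.017   0.1677 -0.3348  1.065  -0.0002  0.7802] [ 0.5239 -0.009   0.0949] [4.7699 0.9936 4.0347] [-0.6537 -1.6424 -2.4092] -0.944092646241188 0.5693532302924593
(np.float64(283.12263634431474), np.float64(313.6516881474357))
```

View pics/w4.png

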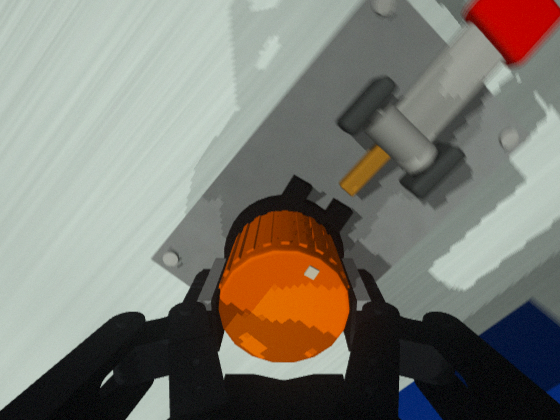

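The mark shows clearly at (311,273), with the cap top's centre near (284,305). The lever is still latched. I'll compute how far the cap turned.

```bash
cat >> h.py <<'E'
def mark(show=True,z=.113,guess=None):
    s=arm.get_state();im=arm.snapshot("wrist");c=cam("wrist",s)
    u,v=proj(c,[s["position"][0],s["position"][1],z]);yy,xx=np.mgrid[:420,:560]
    hsv=cv2.cvtColor(im,cv2.COLOR_RGB2HSV)
    m=((hsv[...,1]<110)&(hsv[...,2]>110)&(np.hypot(xx-u,yy-v)<60)).astype(np.uint8)
    n,l,st,ce=cv2.connectedComponentsWithStats(m)
    for i in range(1,n):
        p=atz(ray(c,ce[i]),z)
        q=p[:2]-s["position"][:2]
        if st[i,4]>20: print("mark",ce[i],st[i,4],p,"r",np.hypot(*q)*1e3,"ang",np.degrees(np.arctan2(q[1],q[0])))
    print("t",s["t"],"j6",s["joints"][5],"pos",s["position"],"f",s["force"],"tq",s["wrist_torque"],s["finger_gap"]);return im
E
python3 -c "
from h import *
mark()"
```

```text
mark [312.  271.5] 122 [0.5173 0.0115 0.113 ] r 21.838089423500325 ang 108.59562623373536
mark [287.1021 361.8529] 1665 [ 0.539  -0.0229  0.113 ] r 20.17814028164755 ang -42.851570162408265
t 10.1 j6 0.774982995772836 pos [ 0.5242 -0.0092  0.0949] f [ 4.3294 -2.7712  2.0241] tq [-0.3472 -0.7459 -0.767 ] 0.5665799455771859
```

Emit:
move_arm(deltas=[[0,0,0,0,0,-8],[0,0,0,0,0,-8],[0,0,0,0,0,0]])

```text
t: 10.52
position: [0.524, -0.0084, 0.0952]
ee_rot: [0.809, 3.032, 0.003]
force: [3.4, 0.4, 4.7]
finger_gap: 0.572
grasp_force: 64.7
```

```bash
python3 -c "
from h import *
mark()"
```

```text
mark [322.9333 280.575 ] 120 [0.5168 0.0111 0.113 ] r 20.825805850854756 ang 110.27107495624512
mark [289.0343 362.591 ] 1516 [ 0.5426 -0.0175  0.113 ] r 20.617088004558397 ang -26.07826364862635
t 10.525 j6 0.504651055847754 pos [ 0.524  -0.0084  0.0952] f [3.4173 0.3729 4.7165] tq [ 0.2601 -0.638  -1.0275] 0.5718060970482728
```

The mark stayed put while the hand turned 16°, so CCW is the stopped way. It's a reverse thread, so I'll turn CW.

Emit:
move_arm(deltas=[[0,0,0,0,0,5],[0,0,0,0,0,8],[0,0,0,0,0,8],[0,0,0,0,0,8],[0,0,0,0,0,8],[0,0,0,0,0,8],[0,0,0,0,0,8],[0,0,0,0,0,8]])

```text
t: 11.58
position: [0.5214, -0.0081, 0.0948]
ee_rot: [-2.24, -2.2, 0.0]
force: [-8.0, 0.2, 12.3]
finger_gap: 0.575
grasp_force: 65.2
```

```bash
python3 -c "
from h import *
mark()"
```

```text
mark [322.8041 281.3299] 97 [0.5362 0.0072 0.113 ] r 21.335726644198633 ang 45.783870052212905
mark [280.048  362.5256] 1501 [ 0.5202 -0.0285  0.113 ] r 20.498159032512767 ang -93.35987474675836
t 11.575 j6 1.5722929776419117 pos [ 0.5214 -0.0081  0.0948] f [-7.9576  0.1777 12.3497] tq [0.4417 1.411  0.3296] 0.5752688794664965
```

Emit:
move_arm(deltas=[[0,0,0,0,0,8],[0,0,0,0,0,8],[0,0,0,0,0,8],[0,0,0,0,0,8],[0,0,0,0,0,0]])

```text
t: 12.25
position: [0.5201, -0.0078, 0.0949]
ee_rot: [-2.756, -1.502, 0.004]
force: [-10.2, 0.7, 14.2]
finger_gap: 0.57
grasp_force: 65.8
```

```bash
python3 -c "
from h import *
mark()"
```

```text
mark [322.1205 281.6386] 83 [ 0.5413 -0.0026  0.113 ] r 21.794373735323816 ang 13.846337558045198
mark [276.4635 362.6606] 1588 [ 0.5078 -0.0239  0.113 ] r 20.28258679742702 ang -127.4937360923625
t 12.25 j6 2.127550668761867 pos [ 0.5201 -0.0078  0.0949] f [-10.2355   0.7296  14.2488] tq [0.4412 1.8303 0.1165] 0.5699274980222617
```

Emit:
move_arm(deltas=[[-0.5,-1,-2,0,0,0],[-0.5,-1,-3,0,0,0],[0,0,-3,0,0,0],[0,0,-3,0,0,0],[0,0,0,0,0,0]])

```text
t: 12.92
position: [0.5204, -0.0084, 0.1052]
ee_rot: [2.757, 1.506, 0.0]
force: [-0.4, -0.1, -2.1]
finger_gap: 0.57
grasp_force: 64.3
```

Emit:
move_arm(deltas=[[0,0,-5,0,0,0],[0,0,-8,0,0,0],[0,0,-10,0,0,0],[0,0,-10,0,0,0],[0,0,-10,0,0,0],[0,0,-10,0,0,0],[0,0,-10,0,0,0],[0,0,-10,0,0,0]])

```text
t: 13.92
position: [0.5203, -0.0083, 0.1787]
ee_rot: [2.757, 1.506, 0.0]
force: [-0.6, 0.7, -1.4]
finger_gap: 0.569
grasp_force: 64.3
```

Emit:
move_arm(deltas=[[0,0,-15,0,0,0],[0,0,-15,0,0,0],[0,0,-10,0,0,0],[0,0,0,0,0,0],[0,0,0,0,0,0],[0,0,0,0,0,0],[0,0,0,0,0,0]])

```text
t: 14.8
position: [0.5201, -0.0083, 0.2176]
ee_rot: [-2.757, -1.506, 0.001]
force: [0.2, -0.4, -2.5]
finger_gap: 0.569
grasp_force: 64.3
```

Run:
```python
from h import *
w=mark(z=.223);s=arm.snapshot("side")
c=cam("wrist");a=blob(w,"red",proj(c,[.5148,.133,.066]));b=blob(s,"red",(240,244))
print("pad",tri([ray(c,a[0]),ray(cam("side"),b[0])]),b[:2])
cv2.imwrite("pics/s5.png",np.hstack([cv2.resize(s[140:280,190:330],(420,420)),cv2.resize(w,(373,280))[:,:,:] if 0 else cv2.resize(w[:, 90:470],(380,420))])[:,:,::-1])
```

```text
t 14.8 j6 2.1256918740278117 pos [ 0.5201 -0.0083  0.2176] f [ 0.2088 -0.4204 -2.5103] tq [ 0.0202  0.0175 -0.0237] 0.5694431916186778
pad (array([0.5141, 0.1343, 0.0666]), [np.float64(0.34161347169001377), np.float64(0.341613471689886)]) (array([239.8148, 243.7037]), array([234, 239,  13,  10,  81], dtype=int32))
```

View pics/s5.png

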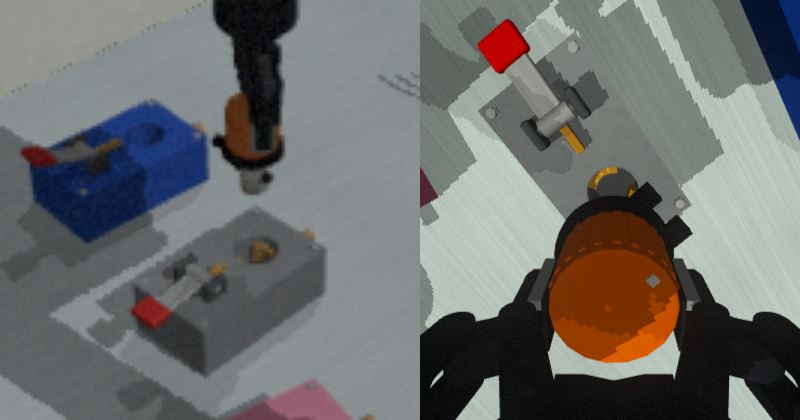

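The side crop shows the cap upright in the gripper and its stem well clear above the empty bore. The pad blob is still at 66 mm, so the lever is latched.

```bash
python3 -c "
from workcell import arm
print(arm.hand_in())"
```

```text
the job is handed in; nothing more can be done
None
```

The lever is latched, and the cap, which turned out to have a reverse thread (it unscrews clockwise), is out and held upright with its stem about 80 mm above the housing; the job is handed in at about 15 s, but no verdict came back.

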